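# Sort the crucibles into their furnace racks

### The job

Load the furnace racks: stand each of the five porcelain crucibles in an opening of the rack made for its size (two small, two medium, one large; either opening of a rack will do), upright and right down on the rack's floor. Set them down without dropping them or tipping any over, keep the racks about where they stand, and leave the tongs and the timer alone.

Things in the scene. Friction and masses are not known exactly. Their poses are not given: they have to be found in the camera images.
- small_crucible_1: white porcelain crucible, small size: an open round cup, 28 mm tall, 31 mm across the rim and straight-walled from the rim down to 16 mm above the base, then tapering to 16 mm at the flat base; wall 2.5 mm. Stands upright on the bench. Origin: centre of the underside; z up its axis; yaw does not matter. Grasp it round the outside from above by the straight wall.
- small_crucible_2: white porcelain crucible, small size: an open round cup, 28 mm tall, 31 mm across the rim and straight-walled from the rim down to 16 mm above the base, then tapering to 16 mm at the flat base; wall 2.5 mm. Stands upright on the bench. Origin: centre of the underside; z up its axis; yaw does not matter. Grasp it round the outside from above by the straight wall.
- medium_crucible_1: white porcelain crucible, medium size: an open round cup, 37 mm tall, 43 mm across the rim and straight-walled from the rim down to 20 mm above the base, then tapering to 27 mm at the flat base; wall 2.5 mm. Stands upright on the bench. Origin: centre of the underside; z up its axis; yaw does not matter. Grasp it round the outside from above by the straight wall.
- medium_crucible_2: white porcelain crucible, medium size: an open round cup, 37 mm tall, 43 mm across the rim and straight-walled from the rim down to 20 mm above the base, then tapering to 27 mm at the flat base; wall 2.5 mm. Stands upright on the bench. Origin: centre of the underside; z up its axis; yaw does not matter. Grasp it round the outside from above by the straight wall.
- large_crucible: white porcelain crucible, large size: an open round cup, 46 mm tall, 56 mm across the rim and straight-walled from the rim down to 26 mm above the base, then tapering to 37 mm at the flat base; wall 2.5 mm. Stands upright on the bench. Origin: centre of the underside; z up its axis; yaw does not matter. Grasp it round the outside from above by the straight wall.
- small_rack: loose steel rack for small crucibles, 138 x 66 mm, 0.6 kg: two 32.5 mm round openings in its bright top sheet (upper face z = 18 mm) at x = +-32, y = 0 mm. Origin: centre of its footprint on the bench; x along its length. Crucibles stand on its dark floor, z = 8 mm, with 3.3 mm play all round. End cheeks reach z = 36 mm. A monitor stands left of the racks (corner x 0.52, y -0.07, from z 0.24 up).
- medium_rack: loose steel rack for medium crucibles, 138 x 66 mm, 0.6 kg: two 42 mm round openings in its bright top sheet (upper face z = 18 mm) at x = +-32, y = 0 mm. Origin: centre of its footprint on the bench; x along its length. Crucibles stand on its dark floor, z = 8 mm, with 3.3 mm play all round. End cheeks reach z = 36 mm. A monitor stands left of the racks (corner x 0.52, y -0.07, from z 0.24 up).
- large_rack: loose steel rack for large crucibles, 138 x 66 mm, 0.6 kg: two 51 mm round openings in its bright top sheet (upper face z = 18 mm) at x = +-32, y = 0 mm. Origin: centre of its footprint on the bench; x along its length. Crucibles stand on its dark floor, z = 8 mm, with 3.3 mm play all round. End cheeks reach z = 36 mm. A monitor stands left of the racks (corner x 0.52, y -0.07, from z 0.24 up).
- tongs: steel crucible tongs, 230 x 80 mm, 7 mm high (pivot 9 mm), lying along the bench's front edge, nearest the robot: a bystander, not needed. Origin near the middle of their length, on the bench; x towards the tips.
- bench_timer: bench timer, 62 x 68 x 20 mm, white with three buttons, lying among the crucibles: a bystander. Origin: centre of its underside. Behind the crucibles, left of it, stands a computer case 100 mm high, its front face running from x 0.476, y 0.088 to x 0.57, y 0.415, with a monitor on top (x over 0.52, z over 0.24): carry things round it on the robot's side.

How it is judged:
At the end, for the whole second after the job is handed in: Each crucible stands in an opening of the rack of its own size: within 8 mm of the opening's centre along and across the rack, its base within 4 mm of the rack's floor, tilted less than 0.12 rad; racks level (0.06 rad); crucibles and racks at rest ((x of small_crucible_1 in the frame of small_rack between 0.024 and 0.04 m or x of small_crucible_1 in the frame of small_rack between -0.04 and -0.024 m) and y of small_crucible_1 in the frame of small_rack between -0.008 and 0.008 m and z of small_crucible_1 in the frame of small_rack between 0.004 and 0.012 m and angle between each of small_crucible_1, small_crucible_2, medium_crucible_1, medium_crucible_2, large_crucible's own z axis and vertical below 0.12 rad and linear speed of each of small_crucible_1, small_crucible_2, medium_crucible_1, medium_crucible_2, large_crucible, small_rack, medium_rack, large_rack below 0.02 m/s and (x of small_crucible_2 in the frame of small_rack between 0.024 and 0.04 m or x of small_crucible_2 in the frame of small_rack between -0.04 and -0.024 m) and y of small_crucible_2 in the frame of small_rack between -0.008 and 0.008 m and z of small_crucible_2 in the frame of small_rack between 0.004 and 0.012 m and (x of medium_crucible_1 in the frame of medium_rack between 0.024 and 0.04 m or x of medium_crucible_1 in the frame of medium_rack between -0.04 and -0.024 m) and y of medium_crucible_1 in the frame of medium_rack between -0.008 and 0.008 m and z of medium_crucible_1 in the frame of medium_rack between 0.004 and 0.012 m and (x of medium_crucible_2 in the frame of medium_rack between 0.024 and 0.04 m or x of medium_crucible_2 in the frame of medium_rack between -0.04 and -0.024 m) and y of medium_crucible_2 in the frame of medium_rack between -0.008 and 0.008 m and z of medium_crucible_2 in the frame of medium_rack between 0.004 and 0.012 m and (x of large_crucible in the frame of large_rack between 0.024 and 0.04 m or x of large_crucible in the frame of large_rack between -0.04 and -0.024 m) and y of large_crucible in the frame of large_rack between -0.008 and 0.008 m and z of large_crucible in the frame of large_rack between 0.004 and 0.012 m and angle between each of small_rack, medium_rack, large_rack's own z axis and vertical below 0.06 rad); the robot touches nothing.
It fails at once if a crucible is tipped over (more than 0.8 rad) (angle between any of small_crucible_1, small_crucible_2, medium_crucible_1, medium_crucible_2, large_crucible's own z axis and vertical above 0.8 rad).
It fails at once if a crucible is dropped from more than about 25 mm (moves faster than 0.7 m/s while the fingers do not hold it) ((linear speed of small_crucible_1 above 0.7 m/s and contact force between the fingers and small_crucible_1 below 0.05 N) or (linear speed of small_crucible_2 above 0.7 m/s and contact force between the fingers and small_crucible_2 below 0.05 N) or (linear speed of medium_crucible_1 above 0.7 m/s and contact force between the fingers and medium_crucible_1 below 0.05 N) or (linear speed of medium_crucible_2 above 0.7 m/s and contact force between the fingers and medium_crucible_2 below 0.05 N) or (linear speed of large_crucible above 0.7 m/s and contact force between the fingers and large_crucible below 0.05 N)).
It fails at once if a rack is shoved more than 50 mm (distance of any of small_rack, medium_rack, large_rack from where it was at the start of the episode above 0.05 m).
It fails at once if the tongs or the timer are shifted more than 30 mm (distance of any of tongs, bench_timer from where it was at the start of the episode above 0.03 m).
It also fails if it takes over 128 s, if anything falls off the work surface, if the arm or the gripper's body presses on something with over 40 N, if the wrist force passes 120 N, or if a joint passes its speed limit or range.

### The arm

A 6-joint arm with a two-finger parallel gripper is mounted at the origin on a cart in front of the work surface, level with it; the furniture and walls round the work are solid. World frame = base frame: x ahead of the robot, y to its left, z up, the work surface at z = 0. Lengths are in m, angles in rad, forces in N, time in s.
With the tool pointing down it reaches from about 0.275 to 0.775 m from the base axis. Payload 14.6 kg.
Tool frame: the origin (TCP) lies midway between the tips of the shut fingers; the grasp point (between the pads) lies hold_point_z behind it (hold_point_z is the distance from the TCP to the grasp point, in m); z points along the fingers, y is the line along which they close (so a half turn about z gives the same grasp; the last joint's range is limited). The gripper opens to 85 mm and grips with 20 to 120 N. Pads are 22 mm wide; open, the fingers measure 114 mm over their backs; the gripper's body (76 mm by 85 mm) begins 54 mm behind the grasp point. The pads swing forward as they close: fully open they stand 13 mm farther back than shut.
Start: joints at [1.133, 0.263, -0.048, 1.259, 0, 1.415], TCP at [0.147, 0.504, 0.197] pointing down, gripper open.
Joint ranges: [-2.65, 2.65], [-0.89, 1.7], [-1.18, 1.37], [-2.13, 2.11], [-1.35, 1.29], [-3.14, 3.14]. Speed limits (rad/s): [1.89, 1.89, 2.57, 2.79, 3.14, 3.14].

### API

Orientations are given as a unit quaternion [x, y, z, w].
In Python, from plant import * gives the robot as it stands. Calls block until the motion is done:
- reach(position, orientation): joint-space move of the TCP to a pose.
- movel(position, max_speed=0.15, ori=None): straight line of the TCP; ori=None keeps the orientation; max_speed is the mean speed in m/s.
- move_j(angles): joint-space move.
- ungrasp() and gripper_close(newtons=None): open the fingers fully, or close them until they stop; newtons is the grip in N (None keeps the last).
- hold(seconds).
- ik(position, orientation): joint angles nearest the present ones, or None.
- get_state(): the state.
- read_camera(name): name is "scene" or "top" or "wrist"; returns a dict with "pixels" (480x640x3 uint8, red, green, blue), "fov_y" (degrees; the focal length in pixels is half the picture's height over the tangent of half this angle, whatever the lens; pixels are square), "cx", "cy" (the principal point, pixels), "dist" ([k1, k2, p1, p2, k3] as OpenCV has them; the pictures are not rectified), "cam_to_world" (4x4, takes a point from camera to world coordinates). Camera axes: x right, y up, looking along -z (the intrinsics and any distortion apply to the point x, -y, -z); pixel columns grow to the right and rows downward; lengths in m; the calibration is good to about 2 mm. A picture is of the moment at which its call begins. There is no depth.
A pose or a line that the arm cannot do raises IKError and nothing moves.
- close_job(): hands the job in; it is judged then, once.
Trained networks look in the newest picture that a camera, given by its name, has taken for a name from the list of things; names that differ only in an ending like _2 or _b are one class to them, and where a whole thing is asked for, a point or a joint stands for the part that bears it (a point fixed in the world has none). Each returns a list of dicts, best first, with "p" (0 to 1); they miss things now and then, are a little off and sometimes report something else, mostly with a low value. They report only what shows in the picture. A call takes as long as a camera call.
- search_frame(camera, thing): "centre" ([row, column] in pixels, amid what is visible of it).
The state is a dict: "time": time; "qpos": joint angles; "joint_vel": joint speeds; "joint_efforts": joint torques, N m; "tool_pos": TCP position; "orientation": TCP orientation; "wrist_force": force on the tool from outside, world axes, zero at the start; "ft_torque": the same for the moment, N m; "gripper_width": opening from 0.0 (shut) to 1.0 (fully open); "gripper_force": force on a finger pad.
Only numpy, scipy, OpenCV 4.12 (cv2) and the standard library are available. Lean on these libraries where they do the work, as an engineer would, in place of code of your own. Each camera call takes 0.05 s, during which the arm holds its last target. There are 200 camera calls.

## Working session

There is one attempt and no reset: what is moved stays moved. The work goes in short steps, each a Python script; the robot and the scene stay as the last script left them, time stands still between calls to the robot, and variables do not carry over. Pictures are saved under pics/ and viewed, at most 14 in all, crops included, and the job is handed in when it is done.

```bash
ls; mkdir -p pics; python3 - <<'E'
from plant import *
import cv2
s=get_state();print(s)
for c in("scene","top"):
    r=read_camera(c);cv2.imwrite(f"pics/{c}0.png",r["pixels"][:,:,::-1])
    print(c,r["fov_y"],r["cx"],r["cy"],r["dist"],r["cam_to_world"])
    for t in("small_crucible_1","medium_crucible_1","large_crucible","small_rack","medium_rack","large_rack","bench_timer","tongs"):
        print(t,[(round(float(d["p"]),2),[round(float(v),1) for v in d["centre"]]) for d in search_frame(c,t)])
try: print(hold_point_z)
except Exception as e: print(e)
E
```

```text
pics
{'time': 0.0, 'qpos': array([ 1.13269681e+00,  2.63533417e-01, -4.89331809e-02,  1.25941647e+00,
       -2.53341641e-08,  1.41548899e+00]), 'joint_vel': array([-7.96410211e-05,  2.12591204e-04, -1.82977708e-03, -2.04056110e-04,
        1.88933047e-04, -1.05826109e-03]), 'joint_efforts': array([ 1.20072411e-03, -6.37617588e+01,  3.84566796e+01,  1.36703052e-02,
       -5.85332691e-05, -6.52645127e-06]), 'tool_pos': array([0.14636811, 0.50385511, 0.19702106]), 'orientation': array([ 1.40925388e-01,  9.90020070e-01, -5.19630461e-04, -1.58852284e-04]), 'wrist_force': array([ 0.22015128,  0.44903774, -0.34322722]), 'ft_torque': array([-0.01854154, -0.09690744, -0.02404281]), 'gripper_force': 0.0, 'gripper_width': 0.99681492148821}
scene 54.512383999907684 323.3962261765393 240.16139093639038 [-0.11802098  0.          0.          0.          0.        ] [[ 0.50790203  0.65189566 -0.56308755 -0.21497619]
 [-0.8612129   0.39843013 -0.31554045 -0.33393502]
 [ 0.0186516   0.64520189  0.76378442  0.91135038]
 [ 0.          0.          0.          1.        ]]
small_crucible_1 [(0.58, [181.
[... 327 characters left out ...]
, 354.7])]
tongs [(0.6, [298.8, 363.7])]
top 46.33670001492626 326.347391301557 249.83107946875626 [-0.07372831  0.          0.          0.          0.        ] [[ 0.0301525   0.99144539 -0.1269916   0.23445433]
 [-0.99947452  0.03141813  0.00797458  0.01035525]
 [ 0.0118962   0.12668441  0.99187174  1.61247072]
 [ 0.          0.          0.          1.        ]]
small_crucible_1 [(0.58, [240.1, 228.9]), (0.38, [233.0, 189.0])]
medium_crucible_1 [(0.71, [243.9, 269.4]), (0.61, [268.1, 382.7])]
large_crucible [(0.76, [258.8, 301.0])]
small_rack [(0.79, [237.7, 451.9])]
medium_rack [(0.59, [227.4, 425.7])]
large_rack [(0.96, [220.1, 395.3])]
bench_timer [(0.95, [254.3, 343.1])]
tongs []
0.0187
```

```bash
python3 - <<'E'
import cv2
a=cv2.imread("pics/scene0.png")[150:340,180:520];b=cv2.imread("pics/top0.png")[160:320,150:510]
cv2.imwrite("pics/s1.png",cv2.resize(a,None,fx=2.3,fy=2.3,interpolation=2));cv2.imwrite("pics/t1.png",cv2.resize(b,None,fx=2.2,fy=2.2,interpolation=2))
E
```

```text
(no output)
```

View pics/s1.png

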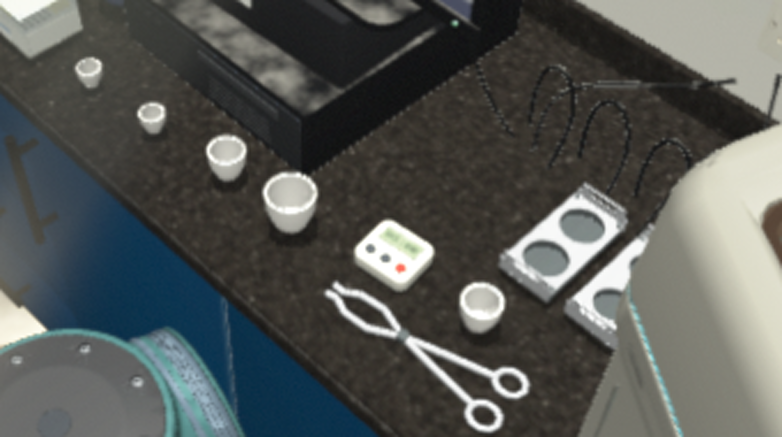

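View pics/t1.png

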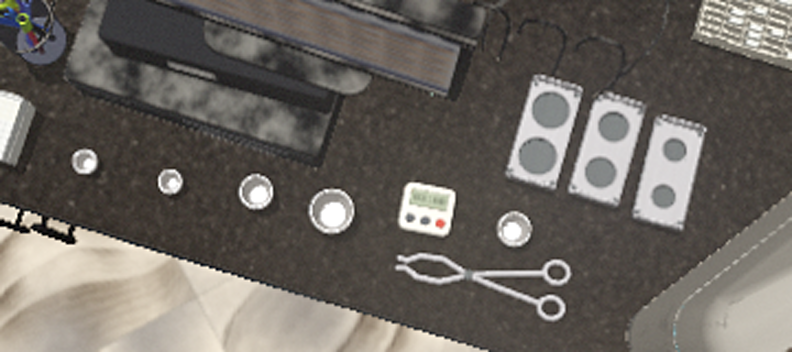

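Both views show all five crucibles in a row: small, small, medium, large, then the timer, then a medium beside the tongs. The large, medium and small racks are on the right, at top-crop positions (545,132), (606,150) and (669,172). Next I'll compute coarse positions and check the wrist view.

```bash
cat > h.py <<'E'
from plant import *
import numpy as np, cv2
from scipy.spatial.transform import Rotation as R
def K(r):
    f=240/np.tan(np.radians(r["fov_y"])/2); return np.array([[f,0,r["cx"]],[0,f,r["cy"]],[0,0,1.]])
def world(r,uv,z):
    "pixels (col,row) -> world points on the plane at height z"
    p=cv2.undistortPoints(np.array(uv,float).reshape(-1,1,2),K(r),np.array(r["dist"],float))[:,0]
    T=np.array(r["cam_to_world"]); d=np.c_[p[:,0],-p[:,1],-np.ones(len(p))]@T[:3,:3].T
    return T[:3,3]+d*((z-T[2,3])/d[:,2])[:,None]
def pix(r,P):
    T=np.linalg.inv(r["cam_to_world"]);P=np.atleast_2d(P)@T[:3,:3].T+T[:3,3]
    return cv2.projectPoints(P*[1,-1,-1],np.zeros(3),np.zeros(3),K(r),np.array(r["dist"],float))[0][:,0]
def down(yaw):
    "tool down, closing line (tool y) at angle yaw from world y; base turn as in the start pose"
    return (R.from_euler("z",yaw)*R.from_euler("x",np.pi)).as_quat()
def snap(c,name=None):
    r=read_camera(c)
    if name: cv2.imwrite(f"pics/{name}.png",r["pixels"][:,:,::-1])
    return r
E
python3 - <<'E'
from h import *
r=snap("top")
o=lambda x,y:(150+x/2.2,160+y/2.2)
for n,x,y,z in [("s1",85,161,.028),("s2",170,181,.028),("m1",256,191,.037),("L",331,211,.046),("m2",515,229,.037),("timer",426,209,.02),
  ("Lr",551,110,.018),("Lr",538,156,.018),("Mr",614,127,.018),("Mr",600,172,.018),("Sr",675,150,.018),("Sr",663,196,.018),("tipTong",400,263,.005),("ringTong",556,272,.005)]:
    print(n,world(r,[o(x,y)],z)[0].round(3))
s=get_state();print(R.from_quat(s["orientation"]).as_matrix().round(3))
w=snap("wrist","w0");T=np.array(w["cam_to_world"]);print(w["fov_y"],T.round(3), (R.from_quat(s["orientation"]).as_matrix().T@(T[:3,3]-s["tool_pos"])).round(3))
for p in [(.45,-.17,.26),(.45,-.17,.3)]:
  for y in np.arange(-3.1,3.2,.3):
    q=ik(p,down(y)); 
    if q is not None: print(p,round(y,2),np.round(q,2))
E
```

```text
s1 [0.473 0.393 0.028]
s2 [0.45  0.281 0.028]
m1 [0.439 0.168 0.037]
L [0.415 0.07  0.046]
m2 [ 0.401 -0.167  0.037]
timer [ 0.425 -0.052  0.02 ]
Lr [ 0.562 -0.214  0.018]
Lr [ 0.5   -0.198  0.018]
Mr [ 0.542 -0.298  0.018]
Mr [ 0.481 -0.28   0.018]
Sr [ 0.514 -0.379  0.018]
Sr [ 0.452 -0.363  0.018]
tipTong [ 0.355 -0.021  0.005]
ringTong [ 0.349 -0.225  0.005]
[[-0.96   0.279 -0.   ]
 [ 0.279  0.96  -0.   ]
 [ 0.    -0.    -1.   ]]
71.18044629445751 [[ 0.278 -0.921 -0.273  0.078]
 [ 0.961  0.267  0.079  0.524]
 [ 0.    -0.284  0.959  0.374]
 [ 0.     0.     0.     1.   ]] [ 0.072  0.    -0.176]
(0.45, -0.17, 0.26) -3.1 [-0.53  0.17  0.    1.4   0.   -0.57]
(0.45, -0.17, 0.26) -2.8 [-0.53  0.17  0.    1.4   0.   -0.87]
(0.45, -0.17, 0.26) -2.5 [-0.53  0.17  0.    1.4   0.   -1.17]
(0.45, -0.17, 0.26) -2.2 [-0.53  0.17  0.    1.4   0.   -1.47]
(0.45, -0.17, 0.26) -1.9 [-0.53  0.17  0.    1.4   0.   -1.77]
(0.45, -0.17, 0.26) -1.6 [-0.53  0.17  0.    1.4   0.   -2.07]
(0.45, -0.17, 0.26) -1.3 [-0.53  0.17  0.    1.4   0.   -2.37]
(0.45, -0.17, 0.26) -1.0 [-0.53  0.17  0.    1.4   0.  
[... 1531 characters left out ...]
0.18  0.11  1.51  0.    2.71]
(0.45, -0.17, 0.3) 0.2 [-0.53  0.18  0.11  1.51  0.    2.41]
(0.45, -0.17, 0.3) 0.5 [-0.53  0.18  0.11  1.51  0.    2.11]
(0.45, -0.17, 0.3) 0.8 [-0.53  0.18  0.11  1.51  0.    1.81]
(0.45, -0.17, 0.3) 1.1 [-0.53  0.18  0.11  1.51  0.    1.51]
(0.45, -0.17, 0.3) 1.4 [-0.53  0.18  0.11  1.51  0.    1.21]
(0.45, -0.17, 0.3) 1.7 [-0.53  0.18  0.11  1.51  0.    0.91]
(0.45, -0.17, 0.3) 2.0 [-0.53  0.18  0.11  1.51  0.    0.61]
(0.45, -0.17, 0.3) 2.3 [-0.53  0.18  0.11  1.51  0.    0.31]
(0.45, -0.17, 0.3) 2.6 [-0.53  0.18  0.11  1.51  0.    0.01]
(0.45, -0.17, 0.3) 2.9 [-0.53  0.18  0.11  1.51  0.   -0.29]
(0.45, -0.17, 0.3) 3.2 [-0.53  0.18  0.11  1.51  0.   -0.59]
```

View pics/w0.png

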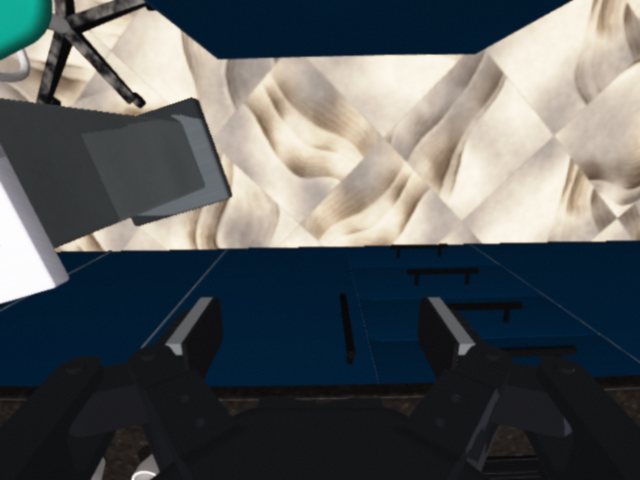

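```bash
cat >> h.py <<'E'
YAW=np.pi-0.25; Q=down(YAW); IN=np.array([np.cos(YAW),np.sin(YAW)])   # IN: tool x, towards the robot
DIM=dict(s=(.028,.0155,.016,.008),m=(.037,.0215,.020,.0135),L=(.046,.028,.026,.0185)) # height, r rim, shoulder, r base
def blobs(m): return cv2.findContours(m.astype(np.uint8),cv2.RETR_LIST,cv2.CHAIN_APPROX_NONE)[0]
def cen(c): M=cv2.moments(c); return np.array([M["m10"],M["m01"]])/max(M["m00"],1e-9)
def hull(r,xy,k,z0=0):
    h,a,s,b=DIM[k]; t=np.linspace(0,2*np.pi,60)
    P=np.concatenate([np.c_[xy[0]+q*np.cos(t),xy[1]+q*np.sin(t),0*t+z0+z] for q,z in((a,h),(a,s),(b,0))])
    return cv2.convexHull(pix(r,P).astype(np.float32))
def cup(r,xy,k,z0=0):
    "match the white blob's centroid to the modelled silhouette; returns xy and area ratio"
    hsv=cv2.cvtColor(r["pixels"],cv2.COLOR_RGB2HSV); m=(hsv[...,2]>105)&(hsv[...,1]<60)
    g=cen(hull(r,xy,k,z0)); c=min((c for c in blobs(m) if cv2.contourArea(c)>150),key=lambda c:np.linalg.norm(cen(c)-g)/ (1+0*len(c)) if cv2.contourArea(c)>.5*cv2.contourArea(hull(r,xy,k,z0)) else 1e9)
    c=cv2.convexHull(c); xy=np.array(xy,float)
    for _ in range(4):
        xy+=(world(r,[cen(c)],z0+.02)-world(r,[cen(hull(r,xy,k,z0))],z0+.02))[0,:2]
    return xy,cv2.contourArea(c)/cv2.contourArea(hull(r,xy,k,z0))
def hole(r,xy,d):
    g=pix(r,[*xy,.018])[0]; v=cv2.cvtColor(r["pixels"],cv2.COLOR_RGB2GRAY)
    A=cv2.contourArea(pix(r,np.c_[xy[0]+d/2*np.cos(np.arange(0,6.28,.1)),xy[1]+d/2*np.sin(np.arange(0,6.28,.1)),np.full(63,.018)]).astype(np.float32))
    x,y=g.astype(int); t=cv2.threshold(v[max(0,y-60):y+60,max(0,x-60):x+60],0,255,cv2.THRESH_OTSU)[0]
    c=[c for c in blobs(v<t) if .6*A<cv2.contourArea(c)<1.5*A]
    c=min(c,key=lambda c:np.linalg.norm(cen(c)-g)); return world(r,[cen(c)],.018)[0,:2],cv2.contourArea(c)/A
E
cat > look.py <<'E'
from h import *
import pickle
C=[("s",.473,.393),("s",.45,.281),("m",.439,.168),("L",.415,.07),("m",.401,-.167)]
Rk=[("L",.051,(.562,-.214),(.5,-.198)),("m",.042,(.542,-.298),(.481,-.28)),("s",.0325,(.514,-.379),(.452,-.363))]
V=[]
for i,c in enumerate(C):
    p=[*(np.array(c[1:])+.03*IN),.2]
    reach(p,Q) if i==0 else movel(p,.3)
    V.append(snap("wrist",f"c{i}"))
for i,c in enumerate(Rk):
    p=[*((np.array(c[2])+c[3])/2+.05*IN),.2]; movel(p,.3); V.append(snap("wrist",f"r{i}"))
pickle.dump(V,open("V.pkl","wb")); s=get_state();print(s["time"],s["wrist_force"])
for c,r in zip(C,V): print(c,cup(r,c[1:],c[0]))
for k,r in zip(Rk,V[5:]):
    a,b=hole(r,k[2],k[1]),hole(r,k[3],k[1]); print(k[0],a,b,np.linalg.norm(a[0]-b[0]),np.arctan2(*(a[0]-b[0])[::-1]))
E
python3 look.py; python3 -c "
import cv2,numpy as np
I=[cv2.resize(cv2.imread(f'pics/{n}.png')[:340],(400,212)) for n in('c0','c3','c4','r1')]
cv2.imwrite('pics/mont.png',np.vstack([np.hstack(I[:2]),np.hstack(I[2:])]))"
```

```text
6.5333 [ 0.0695629   0.06162621 -0.43922269]
('s', 0.473, 0.393) (array([0.47619245, 0.39597088]), 0.9760357928006514)
('s', 0.45, 0.281) (array([0.45307566, 0.28284791]), 0.9849872435104663)
('m', 0.439, 0.168) (array([0.44198917, 0.16956136]), 0.9846333554319663)
('L', 0.415, 0.07) (array([0.4192462 , 0.07087343]), 0.9957593312611029)
('m', 0.401, -0.167) (array([ 0.40387371, -0.16459722]), 0.9979262254266323)
L (array([ 0.56337988, -0.21137986]), 0.8745630607869809) (array([ 0.50176389, -0.19492405]), 0.8714585443650716) 0.06377556620151856 -0.2609792836635619
m (array([ 0.5440376 , -0.29504413]), 0.8612046616764241) (array([ 0.48252886, -0.27818749]), 0.8567519534839362) 0.06377672620040015 -0.26748546697917946
s (array([ 0.51571315, -0.37639095]), 0.8090923054630589) (array([ 0.45350267, -0.36148524]), 0.8061110462891843) 0.06397126870873496 -0.2351679411602911
```

View pics/mont.png

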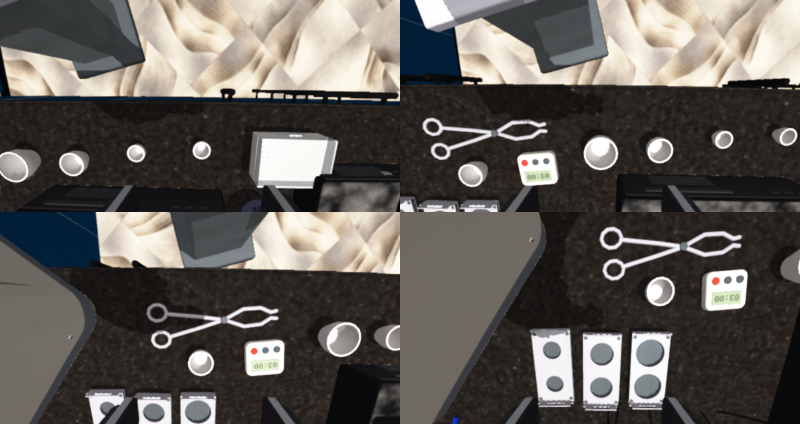

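The montage confirms the detections: each cup sits near the centre of its own view, and the racks are clearly visible. The hole areas read low, so I'm checking for bias from the sheet thickness.

```bash
python3 - <<'E'
from h import *
import pickle
V=pickle.load(open("V.pkl","rb"))
c,s=np.cos(-.25),np.sin(-.25)
for r,h in((V[7],[(.5157,-.3764),(.4535,-.3615)]),(V[6],[(.544,-.295),(.4825,-.2782)])):
  v=cv2.cvtColor(r["pixels"],cv2.COLOR_RGB2GRAY).astype(np.float32)
  for xy in h:
    for ax in((c,s),(-s,c)):
        t=np.arange(-.034,.0345,.002); P=np.c_[xy[0]+t*ax[0],xy[1]+t*ax[1],np.full(len(t),.018)]; uv=pix(r,P).astype(np.float32)
        print(cv2.remap(v,uv[:,:1].copy(),uv[:,1:].copy(),1)[:,0].astype(int))
g=pix(V[7],[.485,-.37,.018])[0].astype(int); print(g)
cv2.imwrite("pics/hole.png",cv2.resize(V[7]["pixels"][g[1]-60:g[1]+60,g[0]-80:g[0]+80,::-1],None,fx=5,fy=5,interpolation=0))
E
```

```text
[247 247 247 246 246 246 246 246 241 182 129 127 126 127 127 126 126 126
 126 126 125 120  87  61  87 202 241 245 244 244 244 244 243 223 165]
[111 231 243 244 243 243 244 245 242 189 132 126 126 124 126 127 126 126
 126 124 123 122 119  93  72 180 243 246 246 246 246 246 245 221  88]
[216 245 250 250 250 250 250 250 246 191 133 130 131 130 131 130 130 130
 129 129 130 129 111  63  74 191 245 247 247 247 247 247 246 246 246]
[125 239 246 246 246 246 246 246 241 186 131 131 132 130 128 130 129 130
 130 129 129 132 130 118 100 197 250 249 249 250 250 249 249 231  88]
[248 248 248 248 248 247 236 167 132 131 131 131 131 131 131 130 130 130
 130 130 129 128 128 127 100  63  63 139 232 245 245 245 244 236 184]
[124 233 243 244 244 246 232 156 126 129 129 130 129 127 129 130 129 130
 129 128 126 126 125 127 127 114  77 137 238 248 248 248 248 224  90]
[206 243 251 251 251 251 238 161 134 134 134 134 135 135 135 135 135 135
 134 134 134 134 135 134 133 118  72 140 239 248 249 249 249 248 249]
[108 235 245 247 246 245 235 157 131 134 134 135 136 133 132 134 134 135
 136 133 134 136 136 134 135 131 103 130 240 251 251 251 252 242 108]
[320 255]
```

View pics/hole.png

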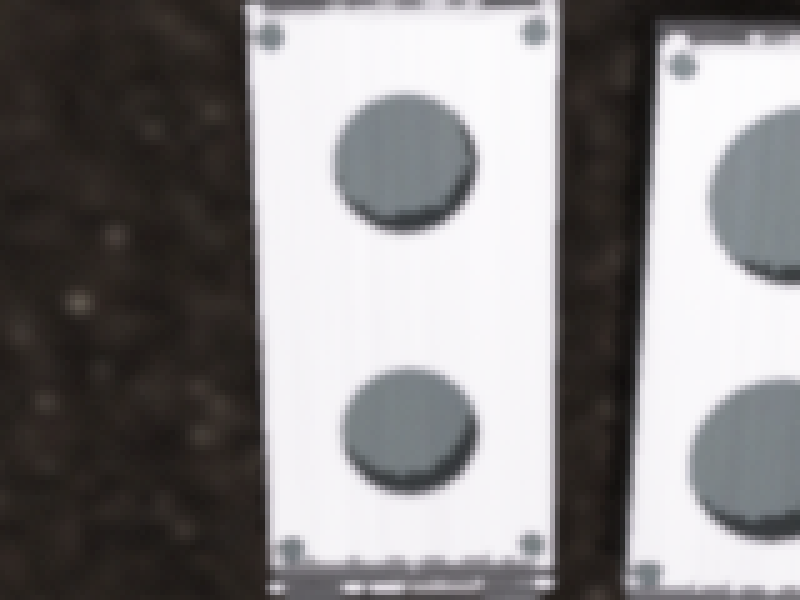

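Along both rack axes the hole edges are symmetric about the measured centres (±16 mm), so I can trust them. Now the first cup, checking the held position with the wrist camera.

```bash
cat >> h.py <<'E'
CUP=dict(s1=(.4762,.3960),s2=(.4531,.2828),m1=(.4420,.1696),L=(.4192,.0709),m2=(.4039,-.1646))
SLOT=dict(s1=(.5157,-.3764),s2=(.4535,-.3615),m1=(.5440,-.2950),m2=(.4825,-.2782),L=(.5018,-.1949))
G=dict(s=.012,m=.016,L=.020); ZT=.12
def via(xy,r=.39): xy=np.array(xy); return [*(xy/np.linalg.norm(xy)*r),ZT]
def st(t): s=get_state(); print(t,round(s["time"],1),"w",round(s["gripper_width"],3),"F",round(s["gripper_force"],1),"wrist",s["wrist_force"].round(1),s["tool_pos"].round(4))
def pick(n):
    x=CUP[n]; p=get_state()["tool_pos"]
    if n!="m2": reach(via(x),Q)
    movel([*x,ZT],.3); movel([*x,G[n[0]]],.1); gripper_close(30); st("grip "+n)
    movel([*x,ZT],.15); st("lift")
def check(n,name=None):
    "camera's view of the held cup relative to the TCP"
    r=snap("wrist",name); t=get_state()["tool_pos"]; xy,a=cup(r,t[:2],n[0],t[2]-G[n[0]]); print("held",(xy-t[:2]).round(4),round(a,2)); return xy-t[:2]
def carry(n):
    if n!="m2": movel(via(CUP[n]),.3); reach(via(SLOT[n],.42),Q)
    movel([*SLOT[n],ZT],.25)
def place(n,d=(0,0)):
    x=np.array(SLOT[n])-d; movel([*x,.05],.15,Q); movel([*x,.0085+G[n[0]]],.04); st("down")
    hold(.2); ungrasp(); st("open"); movel([*x,ZT],.2); movel(via(x,.42),.3)
E
python3 - <<'E'
from h import *
movel(via(SLOT["s1"],.42),.3)
pick("s1"); movel(via(CUP["s1"]),.3); check("s1","held"); carry("s1"); st("above")
E
```

```text
grip s1 12.0 w -0.0 F 0.0 wrist [ 0.4 -0.2  0.1] [0.4762 0.396  0.012 ]
lift 12.9 w -0.001 F 0.0 wrist [-0.2 -0.5  0.1] [0.4758 0.3957 0.1191]
held [-0.0812  0.044 ] 24.7
above 17.0 w -0.001 F 0.0 wrist [ 0.1 -0.9 -0.3] [ 0.5153 -0.3756  0.1199]
```

View pics/held.png

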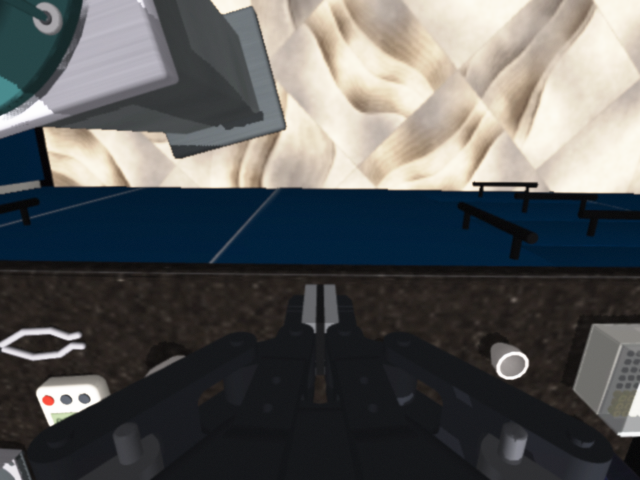

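The fingers shut on nothing, and s1 still stands at about pixel (row 360, col 510). I'll open and look at it again to see where it is.

```bash
python3 - <<'E'
from h import *
ungrasp(); movel(via(SLOT["s1"],.42),.3); reach(via(CUP["s1"]),Q)
a=np.array(CUP["s1"]); movel([*(a+.03*IN),.2],.2); r=snap("wrist","again"); st("")
print(cup(r,a,"s"), pix(r,[*a,.028]))
g=pix(r,[*a,.02])[0].astype(int)
im=r["pixels"][:,:,::-1].copy(); cv2.polylines(im,[hull(r,a,"s").astype(int)],1,(0,0,255),1)
cv2.imwrite("pics/ag.png",cv2.resize(im[g[1]-100:g[1]+100,g[0]-130:g[0]+130],None,fx=3,fy=3))
t=snap("top"); print("top",cup(t,a,"s"))
E
```

```text
21.9 w 1.001 F 0.0 wrist [-0.7  0.   0.7] [0.4467 0.4029 0.1999]
(array([0.47603472, 0.39593478]), 0.9791354907691453) [[320.01630233 239.72781917]]
top (array([0.62013607, 0.3920824 ]), 5.310504470830569)
```

View pics/ag.png

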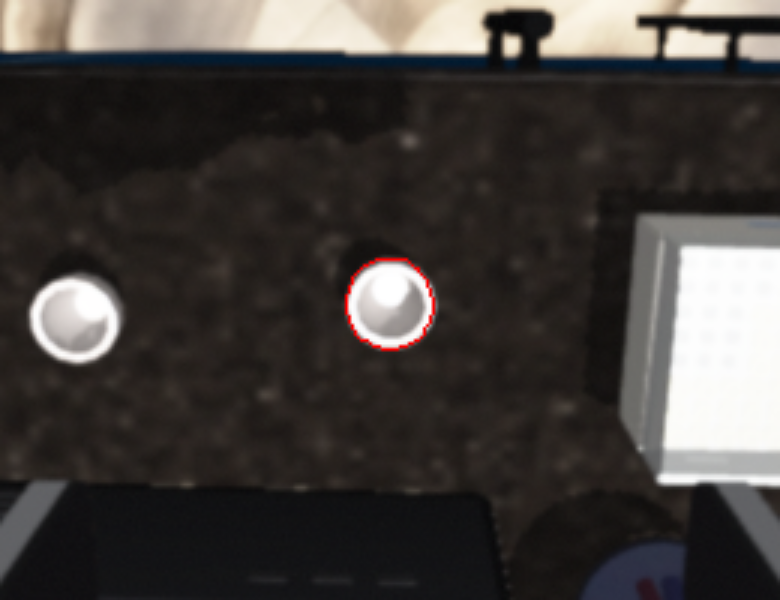

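s1 hasn't moved and the position matches, so the fingers closed above it: the tips must sit higher than the TCP height suggests. I'll measure that by touching the bench gently with the fingers shut.

```bash
python3 - <<'E'
from h import *
x=(.40,.37); movel([*x,.1],.3); gripper_close(20); st("shut"); movel([*x,.014],.15)
f0=get_state()["wrist_force"][2]; z=.014
while z>-.045:
    z-=.0015
    try: movel([*x,z],.03)
    except Exception as e: print(e); break
    s=get_state(); df=s["wrist_force"][2]-f0
    if abs(df)>4: print("contact",z,df,s["tool_pos"]); break
print(z,df,s["tool_pos"],s["time"])
movel([*x,.1],.15)
E
```

```text
shut 23.3 w -0.0 F 0.0 wrist [-0.2 -0.2 -0.1] [0.4  0.37 0.1 ]
contact -0.03400000000000001 6.128566119698527 [ 0.40015263  0.37014116 -0.03375937]
-0.03400000000000001 6.128566119698527 [ 0.40015263  0.37014116 -0.03375937] 32.0
```

Tips sit 33 mm behind the reported TCP, so I'm correcting the grasp heights and retrying.

```bash
sed -i 's/^G=.*/G=dict(s=-.021,m=-.018,L=-.015); ZT=.09  # shut tips touch the bench at TCP z -0.033/; s/movel(\[\*x,.05\],.15,Q)/movel([*x,.03],.2,Q)/' h.py
python3 - <<'E'
from h import *
ungrasp(); pick("s1"); movel(via(CUP["s1"]),.3); check("s1","held2")
cv2.imwrite("pics/held2c.png",cv2.resize(cv2.imread("pics/held2.png")[200:380,200:440],None,fx=3,fy=3))
E
```

```text
grip s1 37.2 w 0.349 F 29.4 wrist [ 0.2 -1.9  4.9] [ 0.4763  0.396  -0.0208]
lift 38.1 w 0.345 F 29.6 wrist [-0.2  0.   0. ] [0.4757 0.3957 0.0891]
held [-0.0008  0.0003] 0.92
```

View pics/held2c.png

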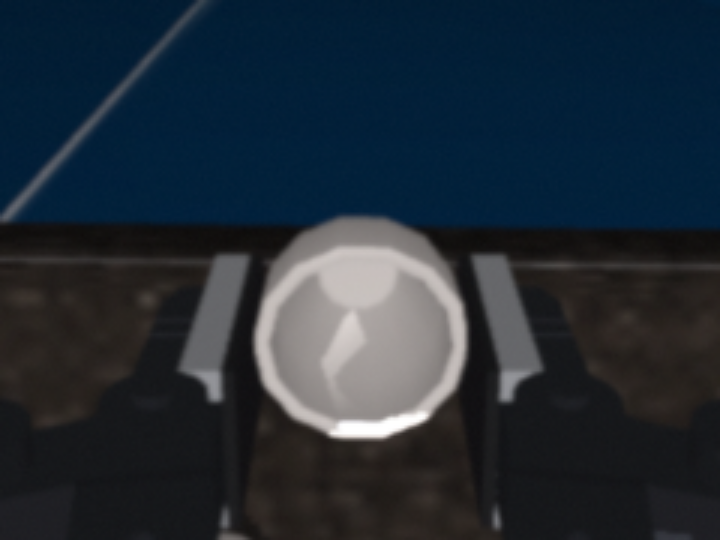

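s1 is held upright and centred between the pads, within 1 mm of where the model puts it. Placing it.

```bash
python3 - <<'E'
from h import *
carry("s1"); place("s1")
r=snap("wrist","p1"); st("end"); xy,a=cup(r,SLOT["s1"],"s",.008); print((xy-SLOT["s1"]).round(4),a, hole(r,SLOT["s2"],.0325))
im=r["pixels"][:,:,::-1].copy(); cv2.polylines(im,[hull(r,SLOT["s1"],"s",.008).astype(int)],1,(0,0,255),1)
cv2.imwrite("pics/p1c.png",cv2.resize(im[160:340,180:460],None,fx=2.8,fy=2.8))
E
```

```text
down 43.9 w 0.348 F 29.7 wrist [-0.1  0.4  0.2] [ 0.5158 -0.3765 -0.0123]
open 44.7 w 1.005 F 0.0 wrist [ 0.1 -0.  -0.1] [ 0.5157 -0.3764 -0.0125]
end 46.3 w 1.0 F 0.0 wrist [ 0.7 -0.1 -0.6] [ 0.3404 -0.2487  0.0898]
[-0.0768  0.0317] 2.5742830935117134 (array([ 0.4864287, -0.2116636]), 1.3049939216104063)
```

View pics/p1c.png

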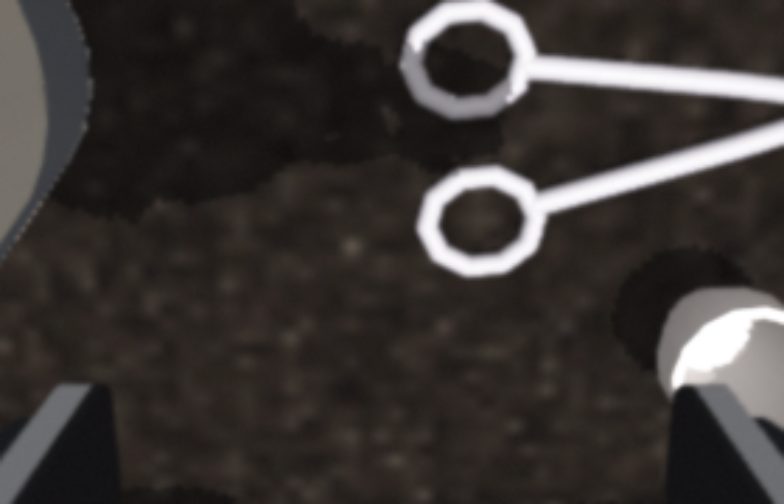

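That viewpoint is too low to see the rack. I'll check with the top camera instead, then pick s2.

```bash
python3 - <<'E'
from h import *
pick("s2"); t=snap("top","t2"); cv2.imwrite("pics/t2c.png",cv2.resize(t["pixels"][180:280,360:500,::-1],None,fx=5,fy=5,interpolation=2)); check("s2")
E
```

```text
grip s2 50.4 w 0.345 F 29.3 wrist [-0.  -1.3  5.4] [ 0.4532  0.2828 -0.0208]
lift 51.3 w 0.34 F 29.6 wrist [-0.5 -0.1  0.4] [0.4527 0.2826 0.0892]
held [-0.0008  0.0005] 0.92
```

View pics/t2c.png

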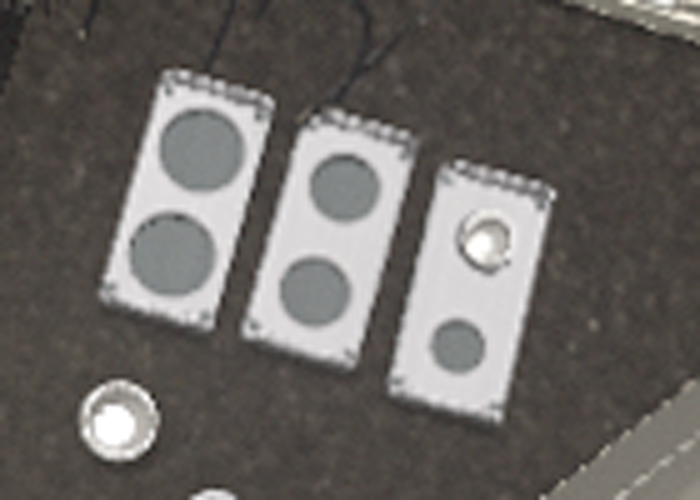

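The small cup sits in the far opening at crop position (486,242) and the racks haven't moved. I'll continue with s2, then m1.

```bash
python3 - <<'E'
from h import *
carry("s2"); place("s2"); pick("m1"); check("m1"); carry("m1"); place("m1"); st("end")
t=snap("top","t3"); cv2.imwrite("pics/t3c.png",cv2.resize(t["pixels"][180:280,360:500,::-1],None,fx=5,fy=5,interpolation=2))
E
```

```text
down 56.3 w 0.342 F 29.7 wrist [ 0.6 -0.7 -0.2] [ 0.4536 -0.3616 -0.0123]
open 57.1 w 1.002 F 0.0 wrist [-0.2 -0.8  0.3] [ 0.4535 -0.3615 -0.0125]
grip m1 62.0 w 0.492 F 29.4 wrist [-1.2 -1.4  7.2] [ 0.4423  0.1696 -0.0176]
lift 62.9 w 0.492 F 30.4 wrist [-0.7  0.1 -0.4] [0.4416 0.1695 0.0893]
held [-0.0005  0.0005] 0.95
down 67.2 w 0.492 F 30.5 wrist [-0.6 -0.5 -0.7] [ 0.5441 -0.2951 -0.0094]
open 67.9 w 0.999 F 0.0 wrist [-0.  -0.1  0.3] [ 0.544  -0.295  -0.0095]
end 69.4 w 1.004 F 0.0 wrist [ 0.8 -0.2 -0.2] [ 0.37   -0.2008  0.0897]
```

View pics/t3c.png

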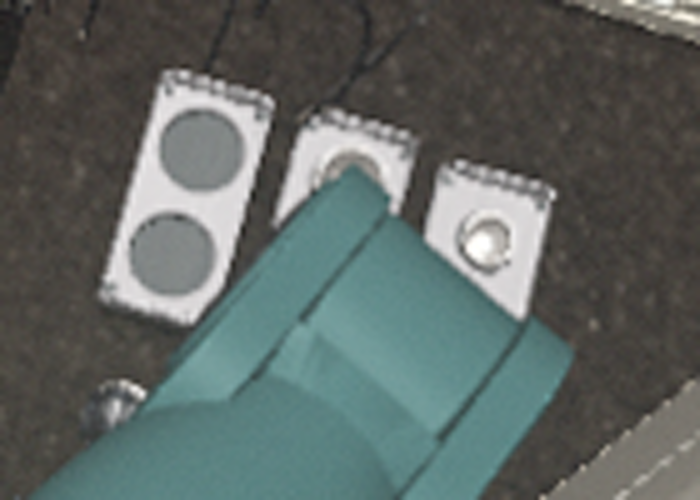

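The arm hides part of the view, but the m1 far opening now shows the cup at (352,170), and the racks are in place. Next, m2 and the large crucible.

```bash
python3 - <<'E'
from h import *
pick("m2"); check("m2"); carry("m2"); place("m2"); pick("L"); check("L"); carry("L"); place("L")
reach([.30,.25,.2],Q); st("end")
t=snap("top","t4"); cv2.imwrite("pics/t4c.png",cv2.resize(t["pixels"][180:280,300:500,::-1],None,fx=4,fy=4,interpolation=2))
for n in SLOT:
    g=pix(t,[*SLOT[n],.008+DIM[n[0]][0]])[0]; print(n,(g-[300,180])*4)
E
```

```text
grip m2 71.4 w 0.489 F 29.3 wrist [-1.3  1.   7. ] [ 0.4041 -0.1647 -0.0176]
lift 72.3 w 0.488 F 30.4 wrist [ 0.4  0.3 -0.6] [ 0.4035 -0.1644  0.0893]
held [ 0.0078 -0.0025] 1.37
down 74.6 w 0.489 F 30.5 wrist [ 0.5 -0.3 -0.1] [ 0.4826 -0.2783 -0.0094]
open 75.3 w 1.003 F 0.0 wrist [-0.4  0.3 -0. ] [ 0.4825 -0.2782 -0.0095]
grip L 79.5 w 0.642 F 29.5 wrist [-2.7  0.3 10.8] [ 0.4195  0.0709 -0.0145]
lift 80.4 w 0.64 F 31.8 wrist [ 0.2 -0.3 -0.1] [0.4187 0.0709 0.0893]
held [-0.0008  0.0005] 0.96
down 83.7 w 0.643 F 32.3 wrist [-2.5  1.5  4. ] [ 0.5016 -0.1948 -0.0064]
open 84.3 w 0.999 F 0.0 wrist [1.4 0.5 0.2] [ 0.5019 -0.1949 -0.0065]
end 87.1 w 1.002 F 0.0 wrist [-0.3 -0.1 -0.3] [0.3005 0.2496 0.1997]
s1 [629.92999847 185.96058133]
s2 [609.30053979 271.23036156]
m1 [519.97405603 140.98559822]
m2 [495.99673162 225.38500368]
L [381.19628434 192.65017698]
```

View pics/t4c.png

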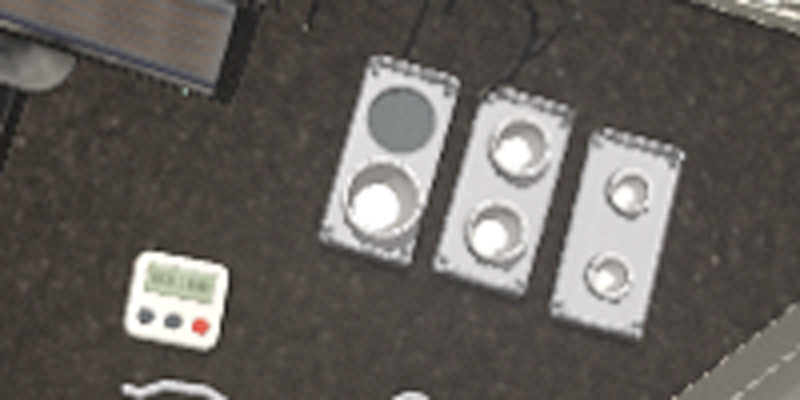

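All five look seated, but the large cup met about 4 N on the way down. I'll check the seating up close before handing in.

```bash
python3 - <<'E'
from h import *
reach([*via((.5,-.28),.42)[:2],.2],Q); movel([.46,-.26,.2],.2); r=snap("wrist","fin"); st("")
im=r["pixels"][:,:,::-1].copy()
for n in SLOT:
    for z0 in (.008,): 
        xy,a=cup(r,SLOT[n],n[0],z0); print(n,(xy-SLOT[n]).round(4),round(a,2))
    cv2.polylines(im,[hull(r,SLOT[n],n[0],.008).astype(int)],1,(0,0,255),1)
g=pix(r,[.5,-.28,.03])[0].astype(int);print(g)
cv2.imwrite("pics/finc.png",cv2.resize(im[max(0,g[1]-90):g[1]+90,g[0]-130:g[0]+130],None,fx=3,fy=3,interpolation=2))
E
```

```text
89.6 w 1.003 F 0.0 wrist [-0.5  1.2  0.4] [ 0.4593 -0.2592  0.2001]
s1 [-0.0206 -0.0082] 16.2
s2 [ 0.0416 -0.0231] 16.2
m1 [-0.0378  0.0106] 5.21
m2 [ 0.0237 -0.0062] 5.21
L [ 0.0198 -0.01  ] 3.06
[309 252]
```

View pics/finc.png

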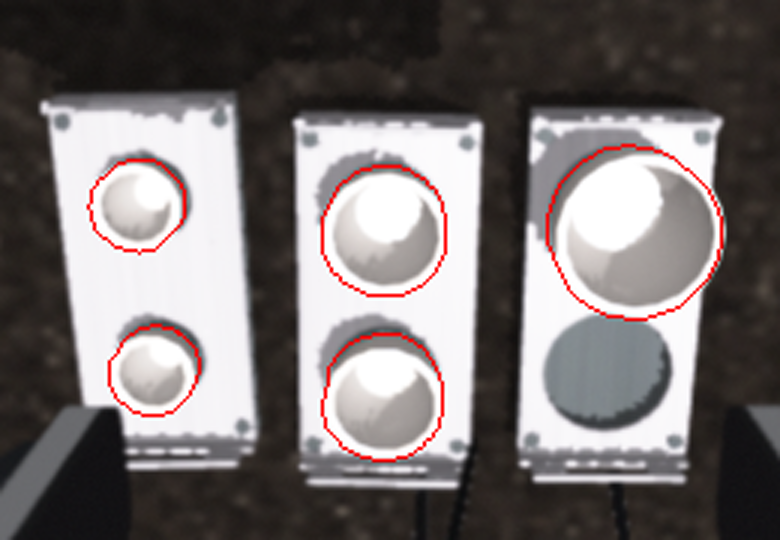

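Every rim matches its outline modelled at the rack-floor height (to about 1 mm), upright and inside its opening. The numeric check failed here because the cups merge with the bright sheets, so this rests on the overlay.

```bash
python3 -c "
from plant import *
print(close_job())"
```

```text
the job is handed in; nothing more can be done
None
```

I loaded all five crucibles into racks of their own size and handed the job in at about 90 s; the last pictures show them upright and seated with the racks and timer in place, but the hand-in call gave no verdict.

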